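# Hold the dish of carved pups up to the viewing mark

## Task

Take the pale wooden dish with the two carved pups off its rest and lift it to the viewing place: over the green rectangle on the plywood board, lying lengthwise along it, with the dish's rim at the height of the red pointer. Keep the dish level and both pups standing in it, hold it steady there for at least two seconds, and finish still holding it in the air. Leave the pointer and everything else on the bench where it is.

Things in the scene. Friction and masses are not known exactly. Their poses are not given: they have to be found in the camera images.
- dish: Pale wooden trough-shaped dish with dark carved diamonds, 190 mm long (its y axis) x 60 mm wide (x) x 24 mm high, about 0.16 kg. Long sides flat and upright; walls 5 mm, floor 6 mm thick. Origin at the centre of its underside, z up; both ends alike. Stands loose on rest_a. Can be gripped across its width at mid-length, between the pups, where it about balances.
- rest_a: Fixed wooden rest under the pale dish, 150 mm long (y), 40 mm wide (x), 30 mm high, lying along the dish, so that it is 10 mm inside either long side and fingers can pass down on both sides. Origin at the centre of its underside.
- dish_rim (a point): Centre of the dish's mouth at rim height, 24 mm above its underside.
- pup_a: Carved brown wooden puppy standing loose in the dish near one end (-y), about 55 mm from the dish's centre; 47 mm long with the tail (its y axis, nose to +y), 22 mm wide, 42 mm high, about 25 g. Origin between its feet, z up.
- pup_b: The second, identical puppy, standing loose in the dish near the other end (+y), about 55 mm from the dish's centre. Origin between its feet, z up.
- view_board: Fixed plywood viewing board, 130 mm wide (x) x 400 mm long (y) x 12 mm thick, from y = -125 to +275 mm. At y = +240 mm stands a steel post 14 mm thick, 320 mm high. Origin under the centre of the green rectangle, z up.
- view_mark (a point): Centre of the green rectangle (60 x 190 mm, long along this frame's y) painted on the board's top, 12 mm above the bench. Its y axis runs towards the post.
- pointer_tip (a point): Tip of the red pointer, an 8 mm rod sticking out level from a brass block on the post towards the rectangle. The tip is 130 mm along y from the rectangle's centre, 35 mm off the end of a centred dish, at another height each time, 170 to 250 mm above the bench. Only friction holds the block: do not push it.
- dark_dish: Bystander: a dark walnut dish of the same shape and size on a rest of the same kind; origin at the centre of its underside. The two dishes may change places.
- blank: Bystander: plain pale wood blank 34 x 50 x 35 mm standing in the dark dish; origin under its centre.
- mallet: Bystander: wooden mallet lying on the bench, head 72 mm thick, 110 mm long along y, handle to -x; origin under the head.
- gouge: Bystander: gouge, 215 mm long along x, lying on the bench; origin under the ferrule where handle (to -x) and blade meet.
- chisel: Bystander: narrow chisel, 215 mm long along x, lying on the bench; origin under the ferrule.
- stump: Bystander: little wooden stump 54 mm across, 50 mm high; origin under its centre.
Things that resemble listed ones, but are neither listed nor needed, are in the scene too. What is shaped like the dish but purple is not meant.

How it is judged:
On the way, in this order (a step that is already met when the one before it is completed fails the run):
1. the pale dish is lifted clear of its rest by the fingers, both pups standing in it (height (world z) of dish above 0.06 m and contact force between dish and the fingers above 1 N and x of pup_a in the frame of dish between -0.026 and 0.026 m and y of pup_a in the frame of dish between -0.09 and 0.09 m and z of pup_a in the frame of dish between 0 and 0.02 m and angle between each of pup_a, pup_b's own z axis and vertical below 0.25 rad and x of pup_b in the frame of dish between -0.026 and 0.026 m and y of pup_b in the frame of dish between -0.09 and 0.09 m and z of pup_b in the frame of dish between 0 and 0.02 m), for 0.2 s.
2. the dish is held steady and level at the viewing place for two seconds (1.8 s is enough) (horizontal distance between dish and view_mark below 0.025 m and z of dish_rim in the frame of pointer_tip between -0.012 and 0.012 m and angle between the y axis of dish and the y axis of view_mark, either way round below 0.15 rad and angle between dish's own z axis and vertical below 0.1 rad and linear speed of dish below 0.03 m/s and angular speed of dish below 0.15 rad/s and x of pup_a in the frame of dish between -0.026 and 0.026 m and y of pup_a in the frame of dish between -0.09 and 0.09 m and z of pup_a in the frame of dish between 0 and 0.02 m and angle between each of pup_a, pup_b's own z axis and vertical below 0.25 rad and x of pup_b in the frame of dish between -0.026 and 0.026 m and y of pup_b in the frame of dish between -0.09 and 0.09 m and z of pup_b in the frame of dish between 0 and 0.02 m), for 1.8 s.
At the end, for the whole second after the job is handed in: Dish held by the fingers alone, centre within 25 mm of the rectangle's centre from above, rim within 12 mm of the pointer tip's height, length within 0.15 rad of the rectangle's, tilt under 0.1 rad, still (30 mm/s, 0.15 rad/s); both pups in it, upright within 0.25 rad, not touched by the arm (all of step 2 and contact force between dish and the fingers above 1 N and contact force between dish and view_board below 0.2 N and contact force between each of pup_a, pup_b and the arm below 0.2 N); the arm keeps its last pose, push and grip.
It fails at once if the dish is tipped more than 0.3 rad (angle between dish's own z axis and vertical above 0.3 rad).
It fails at once if a pup is knocked over or falls out (angle between any of pup_a, pup_b's own z axis and vertical above 0.5 rad).
It fails at once if the pointer is moved more than 8 mm (distance of pointer_tip from where it was at the start of the episode above 0.008 m).
It fails at once if something else on the bench is moved more than 30 mm (distance of any of dark_dish, blank, mallet, gouge, chisel, stump from where it was at the start of the episode above 0.03 m).
It also fails if it takes over 45 s, if anything falls off the work surface, if the arm or the gripper's body presses on something with over 40 N, if the wrist force passes 120 N, or if a joint passes its speed limit or range.

## Robot

A 6-joint arm with a two-finger parallel gripper is mounted at the origin on the work surface. World frame = base frame: x ahead of the robot, y to its left, z up, the work surface at z = 0. Lengths are in m, angles in rad, forces in N, time in s.
With the tool pointing down it reaches from about 0.425 to 0.95 m from the base axis. Payload 3.5 kg.
Tool frame: the origin (TCP) lies midway between the tips of the shut fingers; the grasp point (between the pads) lies 19 mm behind it; z points along the fingers, y is the line along which they close (so a half turn about z gives the same grasp; the last joint's range is limited). The gripper opens to 85 mm and grips with 20 to 120 N. Pads are 22 mm wide; open, the fingers measure 114 mm over their backs; the gripper's body (76 mm by 85 mm) begins 54 mm behind the grasp point. The pads swing forward as they close: fully open they stand 13 mm farther back than shut.
Start: joints at [-1.25, 0.286, 1.577, -0, 1.279, -0.15], TCP at [0.306, -0.602, 0.231] pointing down, gripper open.
Joint ranges: [-2.77, 2.77], [-0.9, 2.22], [0.21, 2.48], [-1.53, 4.67], [0.24, 2.81], [-2.84, 2.84]. Speed limits (rad/s): [2.79, 2.79, 3.14, 3.14, 3.14, 3.14].

## Interface

Orientations are given as a unit quaternion [x, y, z, w].
In Python, from plant import ctrl gives the robot as it stands.
- The arm moves only by the tool move_arm, never from a script. Its argument "plan" is a list of rows, each an object of numbers: "x", "y", "z": the shift along the tool's x, y, z in m; "yaw": the turn about the tool's z in rad; "fingers": the closure, from 0 (fully open) to 1 (shut). In form: [{"x": .., "y": .., "z": .., "yaw": .., "fingers": ..}, ...]. A call has 1 to 5 rows; each row is the pose to reach, as a shift and turn from the pose commanded when the call began, along the tool's axes at that moment; what a row does not reach only later rows make up. A row lasts 1/10 s, in which the tool goes at most 50 mm and 8.59 degrees, less where a joint would pass 70% of its speed; a pose out of reach is approached as far as the arm can. A call with a gripper value outside its range is refused whole. The fingers move at their own pace and stop on an object; "force" is the grip in N (left out, the last holds). Time passes only in rows, so rows that repeat a pose let the fingers close. It gives the time, the measured TCP pose, the force, the opening and the grip force at its end, in the units of the state.
- ctrl.get_state(): the state, without advancing time (a new reading comes with each control period).
- ctrl.read_camera(name): name is "scene" or "side" or "wrist"; returns the picture (384x512x3 uint8, red, green, blue); there is no depth.
- ctrl.camera_model(name): a dict with "intrinsics" (3x3 intrinsics, pixels), "cam_to_world" (4x4, takes a point from camera to world coordinates); the wrist camera has in their place "tool_from_camera" (4x4, takes a point from camera to tool coordinates, whose origin is the TCP and whose axes are the flange's). Camera axes: x right, y up, looking along -z (the intrinsics and any distortion apply to the point x, -y, -z); pixel columns grow to the right and rows downward; lengths in m; the calibration is good to about 2 mm. A picture is of the moment at which its call begins: read the wrist's pose just before it. camera_model takes no time and is no camera call.
- ctrl.sign_off(): hands the job in; it is judged then, once.
The state is a dict: "time": time; "qpos": joint angles; "dq": joint speeds; "joint_efforts": joint torques, N m; "eef_pos": TCP position; "tcp_rot": TCP orientation; "contact_force": force on the tool from outside, world axes, zero at the start; "wrist_torque": the same for the moment, N m; "opening": opening from 0.0 (shut) to 1.0 (fully open); "finger_force": force on a finger pad.
Only numpy, scipy, OpenCV 4.12 (cv2) and the standard library are available. Lean on these libraries where they do the work, as an engineer would, in place of code of your own. Each camera call takes 0.05 s, during which the arm holds its last target. There are 200 camera calls.

## Working session

There is one attempt and no reset: what is moved stays moved. The work goes in short steps, Python scripts to look and compute and a tool call to move; the robot and the scene stay as the last step left them, time stands still between calls to the robot, and variables do not carry over. Pictures are saved under pics/ and viewed, at most 10 in all, crops included, and the job is handed in when it is done.

Besides the shell and the picture viewer there is one more tool, called after "Emit:" as a command line: name --argument value ..., lists and objects as JSON in quotes. move_arm: Moves the arm, as the interface text tells. Its arguments: {"type":"object","properties":{"plan":{"type":"array"},"force":{"type":"number"}},"required":["plan"]}

```bash
mkdir -p pics; ls; cat > h.py <<'E'
import numpy as np,cv2
from plant import ctrl
from scipy.spatial.transform import Rotation as R
def model(n):
    m=ctrl.camera_model(n);K=np.array(m["intrinsics"])
    if "cam_to_world" in m: T=np.array(m["cam_to_world"])
    else:
        s=ctrl.get_state();W=np.eye(4);W[:3,:3]=R.from_quat(s["tcp_rot"]).as_matrix();W[:3,3]=s["eef_pos"]
        T=W@np.array(m["tool_from_camera"])
    return K,T,m
def ray(n,u,v):
    K,T,m=model(n)
    d=m.get("distortion")
    p=np.linalg.inv(K)@[u,v,1.]
    d=T[:3,:3]@[p[0],-p[1],-1]
    return T[:3,3],d
def hit(n,u,v,z):
    o,d=ray(n,u,v);return o+d*(z-o[2])/d[2]
def proj(n,P):
    K,T,m=model(n);q=np.linalg.inv(T)@np.r_[P,1];q=K@[q[0],-q[1],-q[2]];return q[:2]/q[2]
def tri(a,b):
    (o1,d1),(o2,d2)=ray(*a),ray(*b)
    s=np.linalg.lstsq(np.c_[d1,-d2],o2-o1,rcond=None)[0]
    p,q=o1+s[0]*d1,o2+s[1]*d2
    return (p+q)/2,np.linalg.norm(p-q)
def snap(n,f,crop=None,k=1):
    im=ctrl.read_camera(n)[:,:,::-1];cv2.imwrite(f"pics/{f}_full.png",im)
    if crop: x,y,w,h=crop;im=im[y:y+h,x:x+w]
    cv2.imwrite(f"pics/{f}.png",cv2.resize(im,None,fx=k,fy=k,interpolation=cv2.INTER_CUBIC))
E
python3 - <<'E'
from h import *
for n in("scene","side","wrist"):print(n,ctrl.camera_model(n));
a,b=[ctrl.read_camera(n)[:,:,::-1] for n in("scene","side")]
cv2.imwrite("pics/scene0.png",a);cv2.imwrite("pics/side0.png",b)
E
```

```text
pics
scene {'intrinsics': array([[387.91110726,   0.        , 257.49971258],
       [  0.        , 387.91110726, 195.79878734],
       [  0.        ,   0.        ,   1.        ]]), 'cam_to_world': array([[ 0.35330067, -0.63361216,  0.68826904,  1.24478611],
       [ 0.93542524,  0.24915893, -0.25079762, -0.31020947],
       [-0.01257995,  0.7324312 ,  0.68072482,  0.87084785],
       [ 0.        ,  0.        ,  0.        ,  1.        ]])}
side {'intrinsics': array([[437.24984147,   0.        , 251.26842272],
       [  0.        , 437.24984147, 195.67845166],
       [  0.        ,   0.        ,   1.        ]]), 'cam_to_world': array([[-0.98210444,  0.12614252, -0.13985329,  0.33825158],
       [-0.18696973, -0.56368936,  0.80454747,  0.87422709],
       [ 0.02265384,  0.81629797,  0.57718665,  0.78187074],
       [ 0.        ,  0.        ,  0.        ,  1.        ]])}
wrist {'intrinsics': array([[321.27908278,   0.        , 263.61512764],
       [  0.        , 321.27908278, 193.13932473],
       [  0.        ,   0.        ,   1.        ]]), 'tool_from_camera': array([[ 1.13978149e-04,  9.46008215e-01,  3.24142628e-01,
         8.45302398e-02],
       [ 9.99999955e-01, -1.81017378e-05, -2.98799795e-04,
         4.64574366e-04],
       [-2.76799516e-04,  3.24142648e-01, -9.46008175e-01,
        -1.42501615e-01],
       [ 0.00000000e+00,  0.00000000e+00,  0.00000000e+00,
         1.00000000e+00]])}
```

View pics/scene0.png

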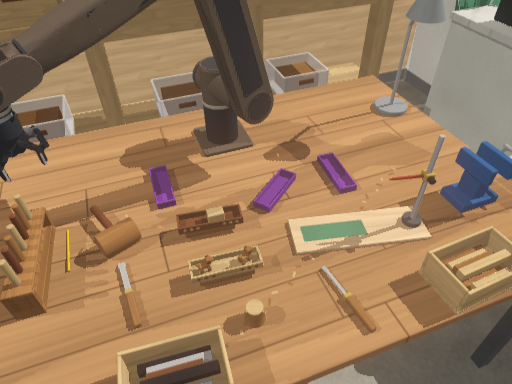

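View pics/side0.png

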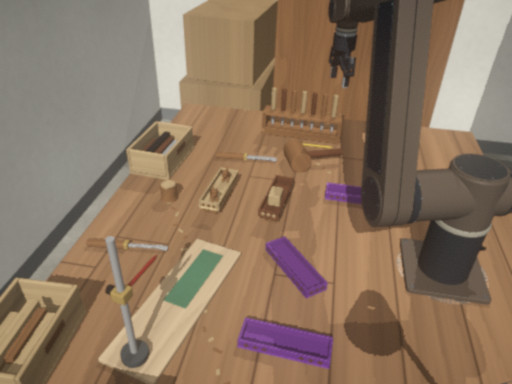

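The scene view shows the pale dish with pups at (226,263). Things that could be taken for it are the dark dish with the blank (210,218), the purple dishes (162,186), (274,190) and (336,172), and the tool crate (175,360). I choose (226,263). The green rectangle is at (334,231), and the pointer tip is near (391,177) in scene and (155,257) in side. I'll check these in enlarged crops.

```bash
python3 - <<'E'
import cv2,numpy as np
a=cv2.imread("pics/scene0.png");b=cv2.imread("pics/side0.png")
def c(im,x,y,w,h,k):return cv2.resize(im[y:y+h,x:x+w],(w*k,h*k),interpolation=cv2.INTER_CUBIC)
# top: dish scene (180,235) x5 ; pointer
A=np.hstack([c(a,180,236,90,56,4),c(a,370,150,100,56,4)])
B=np.hstack([c(b,190,158,60,60,5),c(b,100,225,92,60,5)])
C=np.zeros((224+300,760,3),np.uint8);C[:224,:760]=A;C[224:,:760]=B
cv2.imwrite("pics/c1.png",C)
D=np.vstack([c(a,280,200,150,65,5)])
cv2.imwrite("pics/c2.png",D)
# green rect corners
for im in(a,b):
    h=cv2.cvtColor(im,cv2.COLOR_BGR2HSV);m=cv2.inRange(h,(60,80,40),(90,255,255))
    cs,_=cv2.findContours(m,0,2);k=max(cs,key=cv2.contourArea);print(cv2.contourArea(k),cv2.approxPolyDP(k,4,True).reshape(-1,2).tolist())
E
```

```text
42.5 [[466, 0], [466, 7], [473, 6], [474, 0]]Traceback (most recent call last):
  File "<stdin>", line 14, in <module>
ValueError: max() iterable argument is empty
```

View pics/c1.png

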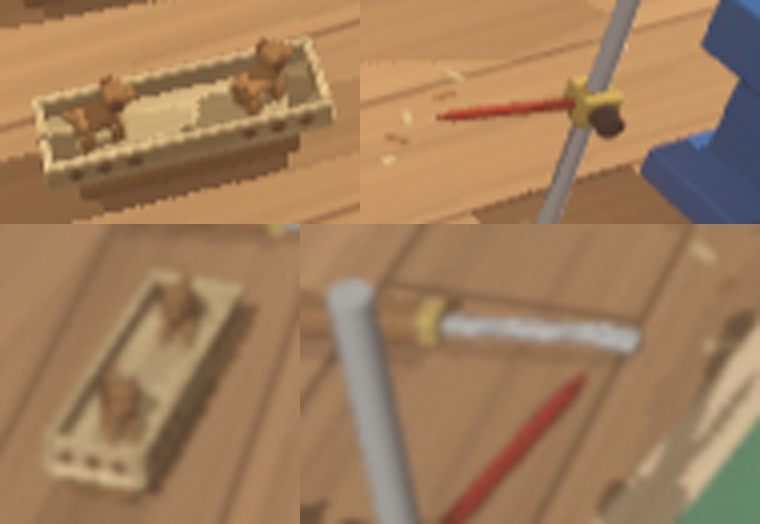

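The choice is right: a pale dish with two pups. Rim corners in scene are (188.2,260.7), (257.2,245.2), (262.8,260.8) and (191,277.4). The pointer tip is (389.2,178.8) in scene and (156.2,254.8) in side.

```bash
python3 - <<'E'
from h import *
np.set_printoptions(precision=4,suppress=True)
p,e=tri(("scene",389.2,178.8),("side",156.2,254.8));print("tip",p,e)
Z=.054
sc=[(188.2,260.7),(257.2,245.2),(262.8,260.8),(191,277.4)]
sd=[(220.6,167.2),(238.2,170.4),(199.2,200.8),(218.6,204.4)]
for n,c in(("scene",sc),("side",sd)):
    P=np.array([hit(n,*q,Z) for q in c]);print(n,P[:,:2].tolist(),P.mean(0))
    r=cv2.minAreaRect(P[:,:2].astype(np.float32)*1000);print(r)
for n in("scene","side"):
    im=cv2.imread(f"pics/{n}0.png").astype(int)
    m=((im[:,:,1]>im[:,:,2]+25)&(im[:,:,1]>im[:,:,0]+5)).astype(np.uint8)
    k=max(cv2.findContours(m,0,1)[0],key=cv2.contourArea).reshape(-1,2)
    P=np.array([hit(n,*q,.012)[:2] for q in k]);r=cv2.minAreaRect(P.astype(np.float32)*1000);print(n,len(k),r)
E
```

```text
tip [0.625  0.2906 0.1932] 0.002354874220536618
scene [[0.586657513308545, -0.2673808911566571], [0.6032788768846704, -0.07977564944793164], [0.6580210950856408, -0.08473234484574838], [0.6409144923667074, -0.2729066007240587]] [ 0.6222 -0.1762  0.054 ]
((622.0975952148438, -176.33126831054688), (188.95025634765625, 54.966190338134766), 84.80561065673828)
side [[0.6386912391085607, -0.2726017930336073], [0.5803378559136625, -0.26632604086692413], [0.6535386296415513, -0.08361344777393809], [0.5959501541266664, -0.07888410626206122]] [ 0.6171 -0.1754  0.054 ]
((617.2119140625, -175.7340087890625), (189.56947326660156, 58.671199798583984), 85.30524444580078)
scene 146 ((597.7809448242188, 161.583984375), (186.96580505371094, 54.39851379394531), 77.43709564208984)
side 135 ((595.6817016601562, 162.04502868652344), (182.0586395263672, 53.703590393066406), 76.99718475341797)
```

```bash
cat >> h.py <<'E'
def go(P,ang):
    """shift in tool axes and yaw so that TCP->P and tool x is along world angle ang (deg), mod 180"""
    s=ctrl.get_state();M=R.from_quat(s["tcp_rot"]).as_matrix()
    a=np.degrees(np.arctan2(M[1,0],M[0,0]));d=(ang-a+90)%180-90
    sg=np.sign(M[2,2])
    print("t",s["time"],"tcp",s["eef_pos"],"xdir",a,"toolz",M[:,2],"q6",s["qpos"][5])
    print("shift",M.T@(np.array(P)-s["eef_pos"]),"yaw",np.radians(d)*sg,"op",s["opening"],"ff",s["finger_force"],"F",s["contact_force"])
E
python3 - <<'E'
from h import *
np.set_printoptions(precision=4,suppress=True)
go([.619,-.176,.16],85)
for q in((177,219),(241,208),(180,232),(243,222)):print(hit("scene",*q,.054))
E
```

```text
t 0.1 tcp [ 0.306  -0.601   0.2301] xdir 26.97427808284127 toolz [-0.0007  0.002  -1.    ] q6 -0.14999294963856125
shift [ 0.4717 -0.2366  0.0707] yaw -1.0127398983010563 op 1.0004920024785686 ff 0.0 F [ 0.3769  1.3383 -0.6104]
[ 0.4259 -0.2629  0.054 ]
[ 0.451  -0.0742  0.054 ]
[ 0.4792 -0.2657  0.054 ]
[ 0.5075 -0.0874  0.054 ]
```

Emit:
move_arm --plan '[{"x":0.045,"y":-0.022,"z":0,"yaw":-0.1},{"x":0.09,"y":-0.044,"z":0,"yaw":-0.2},{"x":0.135,"y":-0.067,"z":0,"yaw":-0.3},{"x":0.18,"y":-0.09,"z":0,"yaw":-0.4},{"x":0.225,"y":-0.112,"z":0,"yaw":-0.5}]'

```text
validation failed for argument at $.pl...
```

```bash
python3 - <<'E'
from h import *
np.set_printoptions(precision=4,suppress=True)
go([.619,-.176,.16],85)
E
```

```text
t 0.1 tcp [ 0.306  -0.601   0.2301] xdir 26.97427808284127 toolz [-0.0007  0.002  -1.    ] q6 -0.14999294963856125
shift [ 0.4717 -0.2366  0.0707] yaw -1.0127398983010563 op 1.0004920024785686 ff 0.0 F [ 0.3769  1.3383 -0.6104]
```

Every row needs all the fields, "fingers" included.

Emit:
move_arm --plan '[{"x":0.045,"y":-0.022,"z":0,"yaw":-0.1,"fingers":0},{"x":0.09,"y":-0.044,"z":0,"yaw":-0.2,"fingers":0},{"x":0.135,"y":-0.067,"z":0,"yaw":-0.3,"fingers":0},{"x":0.18,"y":-0.09,"z":0,"yaw":-0.4,"fingers":0},{"x":0.225,"y":-0.112,"z":0,"yaw":-0.5,"fingers":0}]'

```text
time: 0.6
eef_pos: [0.4557, -0.3987, 0.2307]
tcp_rot: [0.884, 0.468, -0.0, -0.0]
contact_force: [0.5, -0.9, 0.6]
opening: 0.998
finger_force: 0.0
```

```bash
python3 - <<'E'
from h import *
np.set_printoptions(precision=4,suppress=True)
go([.619,-.176,.18],85)
E
```

```text
t 0.6 tcp [ 0.4557 -0.3987  0.2307] xdir 55.835219347349536 toolz [-0.0005  0.0008 -1.    ] q6 -0.2900287498552292
shift [0.276  0.0101 0.0508] yaw -0.5090214480106913 op 0.9983868846353212 ff 0.0 F [ 0.5168 -0.9013  0.631 ]
```

Emit:
move_arm --plan '[{"x":0.05,"y":0.002,"z":0.01,"yaw":-0.1,"fingers":0},{"x":0.1,"y":0.004,"z":0.02,"yaw":-0.2,"fingers":0},{"x":0.145,"y":0.006,"z":0.03,"yaw":-0.3,"fingers":0},{"x":0.19,"y":0.008,"z":0.04,"yaw":-0.4,"fingers":0.1},{"x":0.235,"y":0.01,"z":0.05,"yaw":-0.509,"fingers":0.1}]'

```text
time: 1.1
eef_pos: [0.5966, -0.2105, 0.1804]
tcp_rot: [0.737, 0.676, -0.0, -0.0]
contact_force: [0.8, -2.2, -0.1]
opening: 0.901
finger_force: 0.0
```

Emit:
move_arm --plan '[{"x":0.024,"y":0.02,"z":0,"yaw":0,"fingers":0.1},{"x":0.024,"y":0.02,"z":0,"yaw":0,"fingers":0.1},{"x":0.024,"y":0.02,"z":0,"yaw":0,"fingers":0.1}]'

```text
time: 1.4
eef_pos: [0.6181, -0.1898, 0.1806]
tcp_rot: [0.738, 0.675, -0.0, -0.0]
contact_force: [-1.3, -0.6, -0.4]
opening: 0.896
finger_force: 0.0
```

```bash
python3 - <<'E'
from h import *
np.set_printoptions(precision=4,suppress=True)
go([.619,-.176,.018],85)
snap("wrist","w1",(0,0,512,384),1.5)
for P in([.619,-.176,.054],[.64,-.266,.054]):print(proj("wrist",P))
c,s=np.cos(np.radians(85)),np.sin(np.radians(85))
for a in(-1,1):
  for b in(-1,1):print(a,b,1.5*proj("wrist",[.619+.095*a*c+.03*b*s,-.176+.095*a*s-.03*b*c,.054]))
E
```

```text
t 1.4 tcp [ 0.6181 -0.1898  0.1806] xdir 84.87289794546598 toolz [-0.0013  0.0001 -1.    ] q6 -0.3647172044087071
shift [ 0.0138 -0.0001  0.1626] yaw -0.002218349337668048 op 0.8957654806134514 ff 0.0 F [-1.2864 -0.6248 -0.368 ]
[262.4213 167.5475]
[293.0815 257.1125]
-1 -1 [347.419  395.8325]
-1 1 [441.2608 395.5482]
1 -1 [334.0878  71.0134]
1 1 [451.4369  70.5607]
```

View pics/w1.png

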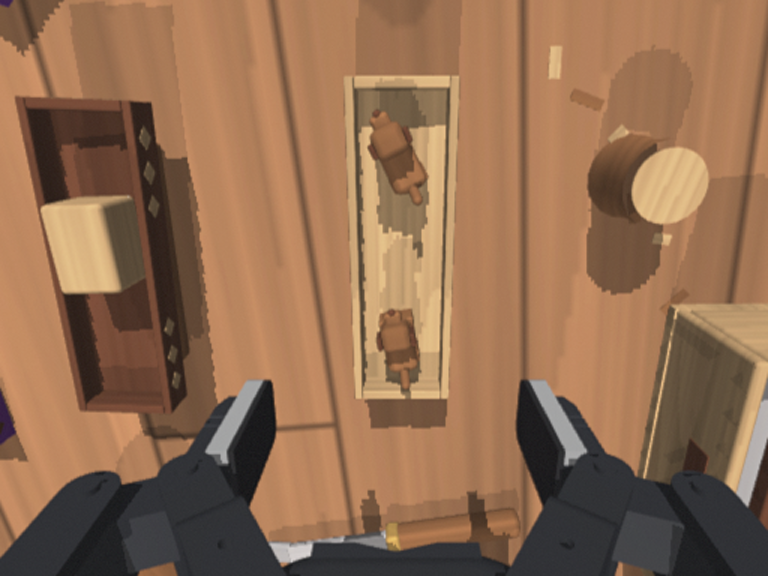

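The dish rim corners in the wrist view (in the 1.5x picture) are (345,76), (459,76), (357,398) and (449,398). Both pups stand in it near the ends. This puts the dish about 4 mm to the right of my estimate.

```bash
python3 - <<'E'
from h import *
np.set_printoptions(precision=4,suppress=True)
P=np.array([hit("wrist",(u+.5)/1.5-.5,(v+.5)/1.5-.5,.054) for u,v in((345,76),(459,76),(357,398),(449,398))])
print(P,P.mean(0),cv2.minAreaRect(P[:,:2].astype(np.float32)*1000))
go([*P.mean(0)[:2],.018],85.3)
E
```

```text
[[ 0.6025 -0.0814  0.054 ]
 [ 0.6608 -0.0867  0.054 ]
 [ 0.5866 -0.27    0.054 ]
 [ 0.6453 -0.2753  0.054 ]] [ 0.6238 -0.1784  0.054 ] ((623.9161987304688, -178.37266540527344), (189.562255859375, 58.91402816772461), 85.16854858398438)
t 1.45 tcp [ 0.6177 -0.1906  0.1809] xdir 84.79190666926951 toolz [-0.001 -0.    -1.   ] q6 -0.36470621955705573
shift [0.0127 0.0051 0.1629] yaw -0.008867901528671517 op 0.899592541444695 ff 0.0 F [-0.3716 -0.0483  0.158 ]
```

Emit:
move_arm --plan '[{"x":0.013,"y":0.004,"z":0.02,"yaw":-0.005,"fingers":0.1},{"x":0.013,"y":0.004,"z":0.05,"yaw":-0.005,"fingers":0.1},{"x":0.013,"y":0.004,"z":0.075,"yaw":-0.005,"fingers":0.1},{"x":0.013,"y":0.004,"z":0.09,"yaw":-0.005,"fingers":0.1},{"x":0.013,"y":0.004,"z":0.1,"yaw":-0.005,"fingers":0.1}]'

```text
time: 1.95
eef_pos: [0.6222, -0.1786, 0.0799]
tcp_rot: [0.737, 0.675, -0.0, -0.001]
contact_force: [0.1, 0.3, -0.5]
opening: 0.894
finger_force: 0.0
```

```bash
python3 - <<'E'
from h import *
np.set_printoptions(precision=4,suppress=True)
go([.623,-.178,.018],85.2)
snap("wrist","w2",(80,90,380,290),2)
E
```

```text
t 1.95 tcp [ 0.6222 -0.1786  0.0799] xdir 84.97588578227163 toolz [-0.0017  0.0006 -1.    ] q6 -0.3482657854027717
shift [0.0007 0.0009 0.0619] yaw -0.003911530999891513 op 0.8943295344953077 ff 0.0 F [ 0.0873  0.271  -0.5116]
```

View pics/w2.png

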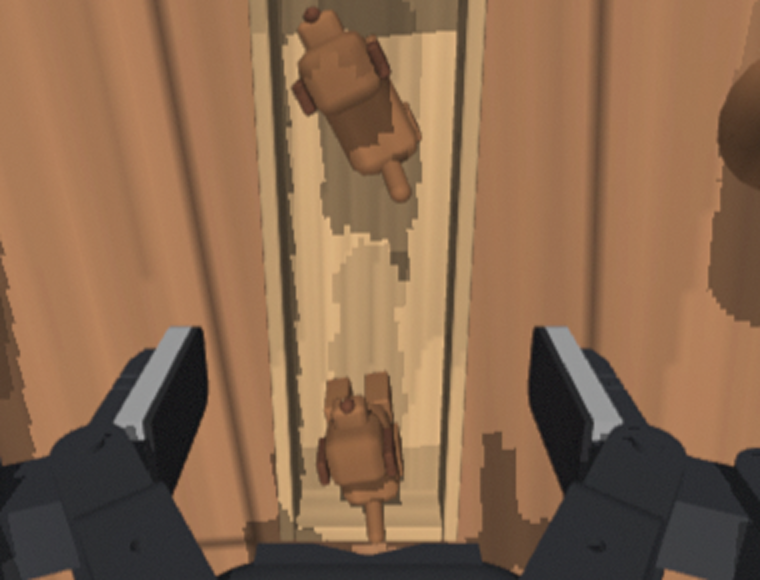

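The dish sits centred between the fingers: the finger gap centre is at column 368 and the dish centre at about 366. Now I descend and close.

Emit:
move_arm --plan '[{"x":0,"y":0,"z":0.015,"yaw":-0.003,"fingers":0.1},{"x":0,"y":0,"z":0.03,"yaw":-0.003,"fingers":0.1},{"x":0,"y":0,"z":0.045,"yaw":-0.003,"fingers":0.1},{"x":0,"y":0,"z":0.056,"yaw":-0.003,"fingers":0.1},{"x":0,"y":0,"z":0.062,"yaw":-0.003,"fingers":0.1}]'

```text
time: 2.5
eef_pos: [0.6225, -0.1773, 0.0174]
tcp_rot: [0.736, 0.677, -0.0, -0.001]
contact_force: [0.4, -0.2, 0.6]
opening: 0.898
finger_force: 0.0
```

Emit:
move_arm --force 30 --plan '[{"x":0,"y":0,"z":0,"yaw":0,"fingers":0.17},{"x":0,"y":0,"z":0,"yaw":0,"fingers":0.22},{"x":0,"y":0,"z":0,"yaw":0,"fingers":0.27},{"x":0,"y":0,"z":0,"yaw":0,"fingers":0.31},{"x":0,"y":0,"z":0,"yaw":0,"fingers":0.35}]'

```text
time: 3.0
eef_pos: [0.6238, -0.178, 0.0203]
tcp_rot: [0.736, 0.677, 0.0, 0.001]
contact_force: [-1.6, -0.0, 2.2]
opening: 0.698
finger_force: 33.5
```

```bash
python3 - <<'E'
from h import *
np.set_printoptions(precision=4,suppress=True)
go([.623,-.178,.018],85.2)
E
```

```text
t 3.0 tcp [ 0.6238 -0.178   0.0203] xdir 85.25229985812292 toolz [ 0.001  -0.0006 -1.    ] q6 -0.35119706844363524
shift [-0.0001 -0.0008  0.0023] yaw 0.000912804722570885 op 0.6981227485453413 ff 33.504881858825684 F [-1.6317 -0.0135  2.2384]
```

Gripped at about 59 mm opening, the dish's width. I'll tighten the grip and lift gently.

Emit:
move_arm --force 60 --plan '[{"x":0,"y":0,"z":0,"yaw":0,"fingers":0.5},{"x":0,"y":0,"z":0,"yaw":0,"fingers":0.5},{"x":0,"y":0,"z":-0.002,"yaw":0,"fingers":0.5},{"x":0,"y":0,"z":-0.006,"yaw":0,"fingers":0.5},{"x":0,"y":0,"z":-0.01,"yaw":0,"fingers":0.5}]'

```text
time: 3.5
eef_pos: [0.6224, -0.1773, 0.0282]
tcp_rot: [0.736, 0.677, -0.0, -0.001]
contact_force: [1.1, -0.4, -3.2]
opening: 0.697
finger_force: 64.9
```

```bash
python3 - <<'E'
from h import *
np.set_printoptions(precision=4,suppress=True)
go([.623,-.178,.16],85.2)
snap("wrist","w3",(80,90,380,290),1)
snap("side","s3",(180,140,80,80),1)
a=cv2.imread("pics/w3.png");b=cv2.resize(cv2.imread("pics/s3.png"),(290,290),interpolation=2)
cv2.imwrite("pics/c3.png",np.hstack([a,b]))
E
```

```text
t 3.5 tcp [ 0.6224 -0.1773  0.0282] xdir 85.24301889452109 toolz [-0.0021  0.001  -1.    ] q6 -0.3510898448484154
shift [-0.0005  0.0004 -0.1318] yaw 0.0007508213499610473 op 0.6971169297901951 ff 64.90048170089722 F [ 1.145  -0.4069 -3.2341]
```

View pics/c3.png

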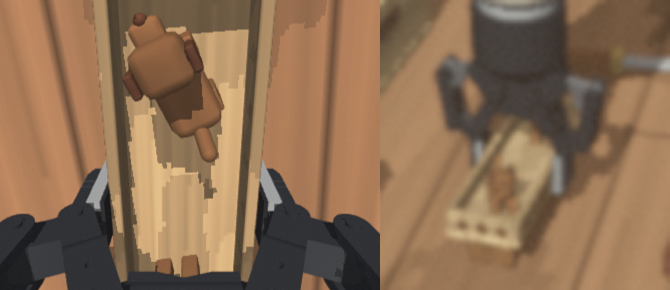

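The dish is held between the pads and both pups are upright. The force reading of -3.2 N fits the weight. I keep lifting.

Emit:
move_arm --plan '[{"x":0,"y":0,"z":-0.005,"yaw":0,"fingers":0.5},{"x":0,"y":0,"z":-0.013,"yaw":0,"fingers":0.5},{"x":0,"y":0,"z":-0.024,"yaw":0,"fingers":0.5},{"x":0,"y":0,"z":-0.036,"yaw":0,"fingers":0.5},{"x":0,"y":0,"z":-0.048,"yaw":0,"fingers":0.5}]'

```text
time: 4.1
eef_pos: [0.6237, -0.1779, 0.079]
tcp_rot: [0.736, 0.677, 0.0, 0.001]
contact_force: [-0.2, -0.1, -3.1]
opening: 0.693
finger_force: 65.0
```

Emit:
move_arm --plan '[{"x":0,"y":0,"z":-0.012,"yaw":0,"fingers":0.5},{"x":0,"y":0,"z":-0.024,"yaw":0,"fingers":0.5},{"x":0,"y":0,"z":-0.036,"yaw":0,"fingers":0.5},{"x":0,"y":0,"z":-0.048,"yaw":0,"fingers":0.5},{"x":0,"y":0,"z":-0.06,"yaw":0,"fingers":0.5}]'

```text
time: 4.6
eef_pos: [0.6233, -0.1777, 0.1383]
tcp_rot: [0.736, 0.677, -0.0, -0.0]
contact_force: [-0.9, 0.5, -2.4]
opening: 0.696
finger_force: 65.0
```

Emit:
move_arm --plan '[{"x":0,"y":0,"z":-0.01,"yaw":0,"fingers":0.5},{"x":0,"y":0,"z":-0.016,"yaw":0,"fingers":0.5},{"x":0,"y":0,"z":-0.02,"yaw":0,"fingers":0.5},{"x":0,"y":0,"z":-0.021,"yaw":0,"fingers":0.5},{"x":0,"y":0,"z":-0.021,"yaw":0,"fingers":0.5}]'

```text
time: 5.1
eef_pos: [0.6231, -0.1777, 0.1579]
tcp_rot: [0.736, 0.677, -0.0, -0.0]
contact_force: [-0.0, -0.1, -2.5]
opening: 0.691
finger_force: 65.0
```

```bash
python3 - <<'E'
from h import *
np.set_printoptions(precision=4,suppress=True)
go([.597,.162,.157],77.2)
E
```

```text
t 5.1 tcp [ 0.6231 -0.1777  0.1579] xdir 85.24411483645252 toolz [-0.0007  0.0003 -1.    ] q6 -0.3511197223765976
shift [ 0.3363 -0.0542  0.0011] yaw 0.1403962893046217 op 0.6910487761395112 ff 64.96018767356873 F [-0.034  -0.0502 -2.4773]
```

Emit:
move_arm --plan '[{"x":0.004,"y":-0.001,"z":0,"yaw":0,"fingers":0.5},{"x":0.01,"y":-0.002,"z":0,"yaw":0,"fingers":0.5},{"x":0.018,"y":-0.003,"z":0,"yaw":0,"fingers":0.5},{"x":0.028,"y":-0.005,"z":0,"yaw":0,"fingers":0.5},{"x":0.04,"y":-0.007,"z":0,"yaw":0,"fingers":0.5}]'

```text
time: 5.6
eef_pos: [0.6195, -0.1363, 0.1582]
tcp_rot: [0.736, 0.677, 0.0, -0.0]
contact_force: [0.3, 0.6, -2.9]
opening: 0.69
finger_force: 65.0
```

Emit:
move_arm --plan '[{"x":0.013,"y":-0.002,"z":0,"yaw":0,"fingers":0.5},{"x":0.026,"y":-0.004,"z":0,"yaw":0,"fingers":0.5},{"x":0.039,"y":-0.006,"z":0,"yaw":0,"fingers":0.5},{"x":0.052,"y":-0.008,"z":0,"yaw":0,"fingers":0.5},{"x":0.065,"y":-0.01,"z":0,"yaw":0,"fingers":0.5}]'

```text
time: 6.1
eef_pos: [0.615, -0.0704, 0.1584]
tcp_rot: [0.736, 0.677, 0.0, 0.0]
contact_force: [-0.8, 0.3, -3.4]
opening: 0.694
finger_force: 65.0
```

Emit:
move_arm --plan '[{"x":0.013,"y":-0.002,"z":0,"yaw":0,"fingers":0.5},{"x":0.026,"y":-0.004,"z":0,"yaw":0,"fingers":0.5},{"x":0.039,"y":-0.006,"z":0,"yaw":0,"fingers":0.5},{"x":0.052,"y":-0.008,"z":0,"yaw":0,"fingers":0.5},{"x":0.065,"y":-0.01,"z":0,"yaw":0,"fingers":0.5}]'

```text
time: 6.6
eef_pos: [0.6104, -0.005, 0.1583]
tcp_rot: [0.736, 0.677, 0.0, 0.0]
contact_force: [0.2, -0.2, -2.9]
opening: 0.692
finger_force: 65.0
```

Emit:
move_arm --plan '[{"x":0.012,"y":-0.002,"z":0,"yaw":0.005,"fingers":0.5},{"x":0.022,"y":-0.004,"z":0,"yaw":0.015,"fingers":0.5},{"x":0.03,"y":-0.005,"z":0,"yaw":0.03,"fingers":0.5},{"x":0.036,"y":-0.006,"z":0,"yaw":0.04,"fingers":0.5},{"x":0.039,"y":-0.006,"z":0,"yaw":0.045,"fingers":0.5}]'

```text
time: 7.1
eef_pos: [0.6077, 0.0338, 0.1583]
tcp_rot: [0.751, 0.66, -0.0, -0.0]
contact_force: [-0.6, -0.4, -2.2]
opening: 0.695
finger_force: 65.0
```

```bash
python3 - <<'E'
from h import *
np.set_printoptions(precision=4,suppress=True)
go([.597,.162,.157],77.2)
E
```

```text
t 7.1 tcp [0.6077 0.0338 0.1583] xdir 82.65350161380113 toolz [-0.0001 -0.     -1.    ] q6 0.01725388922987644
shift [ 0.1258 -0.027   0.0013] yaw 0.09518155892365383 op 0.6954563433675365 ff 64.96466517448425 F [-0.5997 -0.3974 -2.2389]
```

Emit:
move_arm --plan '[{"x":0.004,"y":-0.001,"z":0,"yaw":0.01,"fingers":0.5},{"x":0.012,"y":-0.003,"z":0,"yaw":0.03,"fingers":0.5},{"x":0.022,"y":-0.006,"z":0,"yaw":0.05,"fingers":0.5},{"x":0.034,"y":-0.009,"z":0,"yaw":0.07,"fingers":0.5},{"x":0.044,"y":-0.011,"z":0,"yaw":0.085,"fingers":0.5}]'

```text
time: 7.6
eef_pos: [0.6024, 0.0785, 0.1583]
tcp_rot: [0.779, 0.627, -0.0, -0.0]
contact_force: [0.1, 0.1, -2.6]
opening: 0.692
finger_force: 65.0
```

Emit:
move_arm --plan '[{"x":0.007,"y":-0.001,"z":0,"yaw":0.008,"fingers":0.5},{"x":0.011,"y":-0.002,"z":0,"yaw":0.01,"fingers":0.5},{"x":0.012,"y":-0.002,"z":0,"yaw":0.01,"fingers":0.5},{"x":0.012,"y":-0.002,"z":0,"yaw":0.01,"fingers":0.5}]'

```text
time: 8.0
eef_pos: [0.6031, 0.0903, 0.1583]
tcp_rot: [0.781, 0.624, -0.0, 0.0]
contact_force: [0.5, -0.2, -2.2]
opening: 0.693
finger_force: 65.0
```

```bash
python3 - <<'E'
from h import *
np.set_printoptions(precision=4,suppress=True)
go([.597,.162,.157],77.2)
snap("wrist","w4",None,1.5)
for P in([.625,.29,.193],[.597,.162,.012],[.618,.255,.012]):print(1.5*proj("wrist",P))
E
```

```text
t 8.0 tcp [0.6031 0.0903 0.1583] xdir 77.22312592697978 toolz [-0.     -0.0002 -1.    ] q6 0.20554110735978529
shift [ 0.0686 -0.0219  0.0013] yaw 0.0004036235683728309 op 0.6929239173337628 ff 64.96954321861267 F [ 0.504  -0.217  -2.2368]
[ 216.7487 -793.1083]
[355.5626 152.1044]
[350.3783 -41.0055]
```

View pics/w4.png

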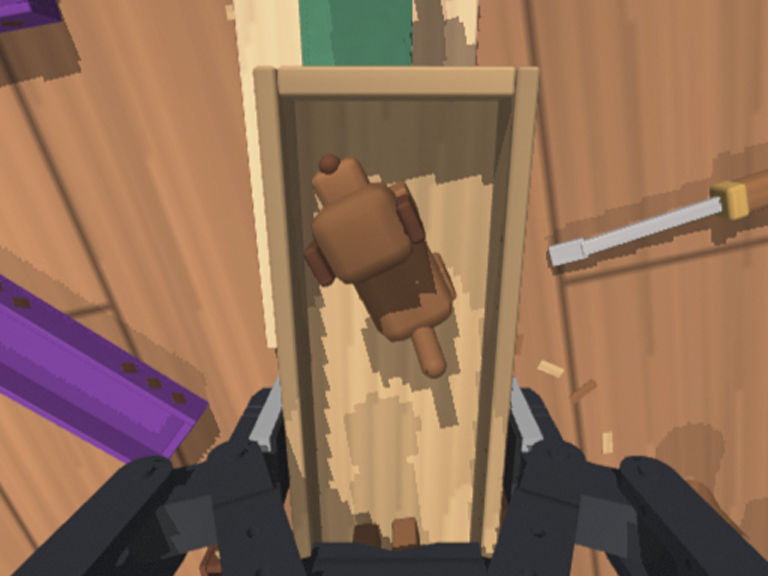

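The pup ahead stands, and the feet of the rear one are at (385,530). The green rectangle is centred at column ~356, matching the predicted 355, and is parallel to the dish. Now the final shift.

Emit:
move_arm --plan '[{"x":0.004,"y":-0.001,"z":0,"yaw":0,"fingers":0.5},{"x":0.012,"y":-0.004,"z":0,"yaw":0,"fingers":0.5},{"x":0.022,"y":-0.007,"z":0,"yaw":0,"fingers":0.5},{"x":0.032,"y":-0.01,"z":0,"yaw":0,"fingers":0.5},{"x":0.042,"y":-0.013,"z":0,"yaw":0,"fingers":0.5}]'

```text
time: 8.55
eef_pos: [0.5995, 0.1355, 0.1584]
tcp_rot: [0.781, 0.624, 0.0, -0.0]
contact_force: [0.0, 0.2, -2.9]
opening: 0.693
finger_force: 65.0
```

Emit:
move_arm --plan '[{"x":0.01,"y":-0.003,"z":0,"yaw":0,"fingers":0.5},{"x":0.018,"y":-0.006,"z":0,"yaw":0,"fingers":0.5},{"x":0.024,"y":-0.008,"z":0,"yaw":0,"fingers":0.5},{"x":0.026,"y":-0.009,"z":0.001,"yaw":0,"fingers":0.5},{"x":0.026,"y":-0.009,"z":0.001,"yaw":0,"fingers":0.5}]'

```text
time: 9.05
eef_pos: [0.5964, 0.1619, 0.1571]
tcp_rot: [0.781, 0.624, -0.0, -0.0]
contact_force: [-0.3, -0.2, -2.5]
opening: 0.693
finger_force: 65.0
```

```bash
python3 - <<'E'
from h import *
np.set_printoptions(precision=4,suppress=True)
go([.597,.162,.157],77.2)
snap("scene","f_s",None,1);snap("side","f_d",None,1)
a=cv2.imread("pics/f_s.png")[140:270,280:450];b=cv2.imread("pics/f_d.png")[150:300,90:260]
f=lambda i:cv2.resize(i,None,fx=4,fy=4,interpolation=2)
cv2.imwrite("pics/f1.png",f(a));cv2.imwrite("pics/f2.png",f(b))
E
```

```text
t 9.05 tcp [0.5964 0.1619 0.1571] xdir 77.25285243073822 toolz [-0.0004 -0.0002 -1.    ] q6 0.32366381977507847
shift [0.0002 0.0005 0.0001] yaw 0.0009224489340640701 op 0.6925229016324024 ff 64.96717572212219 F [-0.2545 -0.237  -2.458 ]
```

View pics/f1.png

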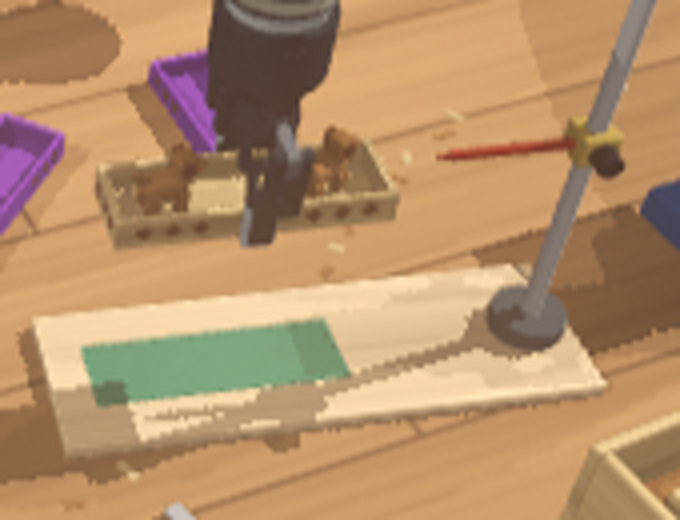

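View pics/f2.png

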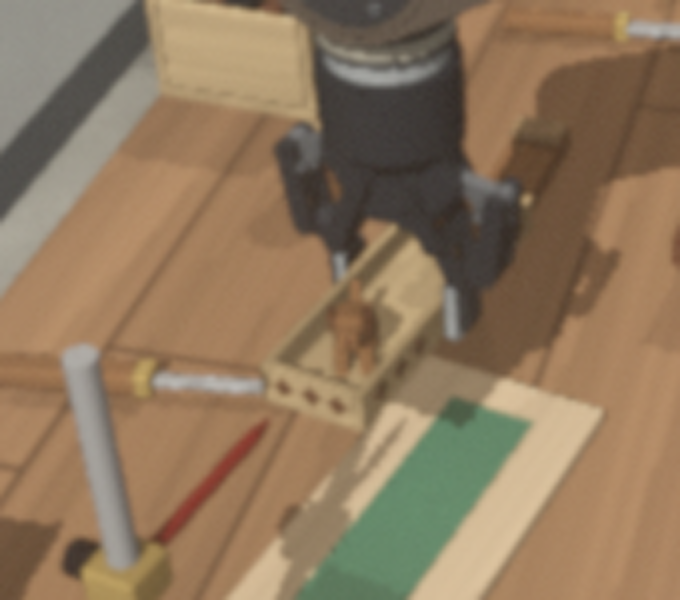

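Both pups are standing and the pointer is untouched. Matching rim corners are scene (397,195) with side (268,370), and scene (370,143) with side (364,402). The tip is scene (438,156) with side (265,424). I'll compare the heights.

```bash
python3 - <<'E'
from h import *
np.set_printoptions(precision=4,suppress=True)
for s,d in(((397,195),(268,370)),((370,143),(364,402)),((438,156),(265,424))):
    print(tri(("scene",(s[0]+.5)/4-.5+280,(s[1]+.5)/4-.5+140),("side",(d[0]+.5)/4-.5+90,(d[1]+.5)/4-.5+150)))
c=[.5964,.1619];a=np.radians(77.2);u=np.array([np.cos(a),np.sin(a)]);n=np.array([u[1],-u[0]])
for b in(1,-1):
    P=[*(c+.095*u+.03*b*n),.193];print(P,(proj("scene",P)-[280,140])*4,(proj("side",P)-[90,150])*4)
E
```

```text
(array([0.6412, 0.2486, 0.1864]), np.float64(0.003324001978054764))
(array([0.5872, 0.2618, 0.1859]), np.float64(0.005860687240870266))
(array([0.6245, 0.2917, 0.1926]), np.float64(0.0007664548602118014))
[np.float64(0.6467015879030164), np.float64(0.24789273373044446), 0.193] [399.0401 190.2139] [252.332  357.6791]
[np.float64(0.5881926266446825), np.float64(0.2611856435876125), 0.193] [366.7639 132.2725] [354.5594 391.4516]
```

Emit:
move_arm --plan '[{"x":0,"y":0,"z":0,"yaw":0,"fingers":0.5},{"x":0,"y":0,"z":0,"yaw":0,"fingers":0.5},{"x":0,"y":0,"z":0,"yaw":0,"fingers":0.5},{"x":0,"y":0,"z":0,"yaw":0,"fingers":0.5},{"x":0,"y":0,"z":0,"yaw":0,"fingers":0.5}]'

```text
time: 9.65
eef_pos: [0.5966, 0.1616, 0.1573]
tcp_rot: [0.781, 0.624, 0.0, -0.0]
contact_force: [0.7, -0.4, -2.9]
opening: 0.694
finger_force: 65.0
```

The rim at the pointer end reads about 6.5 mm below the tip. I'll check the other end from the same picture, in case of tilt.

```bash
python3 - <<'E'
from h import *
np.set_printoptions(precision=4,suppress=True)
c=np.array([.5964,.1619]);a=np.radians(77.2);u=np.array([np.cos(a),np.sin(a)]);n=np.array([u[1],-u[0]])
for l,b in((-1,1),(-1,-1),(1,1),(1,-1)):
  for z in(.193,.186,.179):
    P=[*(c+.095*l*u+.03*b*n),z];print(l,b,z,(proj("scene",P)-[280,140])*4+1.5)
E
```

```text
-1 1 0.193 [115.8303 221.5148]
-1 1 0.186 [114.9935 229.4828]
-1 1 0.179 [114.1647 237.3753]
-1 -1 0.193 [ 94.9574 161.3474]
-1 -1 0.186 [ 94.2508 169.2572]
-1 -1 0.179 [ 93.5507 177.0951]
1 1 0.193 [400.5401 191.7139]
1 1 0.186 [398.3848 199.6845]
1 1 0.179 [396.2496 207.5807]
1 -1 0.193 [368.2639 133.7725]
1 -1 0.186 [366.342  141.6757]
1 -1 0.179 [364.4374 149.5083]
```

The dish is level. The rim averages about 0.188 m by camera and 0.193 m by kinematics, with the tip at 0.193 m. I'll raise it 3 mm and hold.

Emit:
move_arm --plan '[{"x":0,"y":0,"z":-0.001,"yaw":0,"fingers":0.5},{"x":0,"y":0,"z":-0.002,"yaw":0,"fingers":0.5},{"x":0,"y":0,"z":-0.003,"yaw":0,"fingers":0.5},{"x":0,"y":0,"z":-0.003,"yaw":0,"fingers":0.5},{"x":0,"y":0,"z":-0.003,"yaw":0,"fingers":0.5}]'

```text
time: 10.15
eef_pos: [0.5967, 0.1616, 0.1604]
tcp_rot: [0.781, 0.624, 0.0, 0.0]
contact_force: [-0.0, -1.1, -3.4]
opening: 0.687
finger_force: 65.0
```

Emit:
move_arm --plan '[{"x":0,"y":0,"z":0,"yaw":0,"fingers":0.5},{"x":0,"y":0,"z":0,"yaw":0,"fingers":0.5},{"x":0,"y":0,"z":0,"yaw":0,"fingers":0.5},{"x":0,"y":0,"z":0,"yaw":0,"fingers":0.5},{"x":0,"y":0,"z":0,"yaw":0,"fingers":0.5}]'

```text
time: 10.65
eef_pos: [0.5966, 0.1616, 0.1603]
tcp_rot: [0.781, 0.624, -0.0, 0.0]
contact_force: [-0.3, -0.3, -3.1]
opening: 0.688
finger_force: 65.0
```

Emit:
move_arm --plan '[{"x":0,"y":0,"z":0,"yaw":0,"fingers":0.5},{"x":0,"y":0,"z":0,"yaw":0,"fingers":0.5},{"x":0,"y":0,"z":0,"yaw":0,"fingers":0.5},{"x":0,"y":0,"z":0,"yaw":0,"fingers":0.5},{"x":0,"y":0,"z":0,"yaw":0,"fingers":0.5}]'

```text
time: 11.15
eef_pos: [0.5966, 0.1616, 0.1604]
tcp_rot: [0.781, 0.624, 0.0, 0.0]
contact_force: [-0.0, -0.5, -2.7]
opening: 0.688
finger_force: 65.0
```

Emit:
move_arm --plan '[{"x":0,"y":0,"z":0,"yaw":0,"fingers":0.5},{"x":0,"y":0,"z":0,"yaw":0,"fingers":0.5},{"x":0,"y":0,"z":0,"yaw":0,"fingers":0.5},{"x":0,"y":0,"z":0,"yaw":0,"fingers":0.5},{"x":0,"y":0,"z":0,"yaw":0,"fingers":0.5}]'

```text
time: 11.65
eef_pos: [0.5966, 0.1616, 0.1604]
tcp_rot: [0.781, 0.624, 0.0, 0.0]
contact_force: [0.2, -0.8, -3.0]
opening: 0.693
finger_force: 65.0
```

Emit:
move_arm --plan '[{"x":0,"y":0,"z":0,"yaw":0,"fingers":0.5},{"x":0,"y":0,"z":0,"yaw":0,"fingers":0.5},{"x":0,"y":0,"z":0,"yaw":0,"fingers":0.5},{"x":0,"y":0,"z":0,"yaw":0,"fingers":0.5},{"x":0,"y":0,"z":0,"yaw":0,"fingers":0.5}]'

```text
time: 12.15
eef_pos: [0.5966, 0.1616, 0.1603]
tcp_rot: [0.781, 0.624, -0.0, -0.0]
contact_force: [0.0, 0.6, -3.1]
opening: 0.694
finger_force: 65.0
```

Emit:
move_arm --plan '[{"x":0,"y":0,"z":0,"yaw":0,"fingers":0.5},{"x":0,"y":0,"z":0,"yaw":0,"fingers":0.5},{"x":0,"y":0,"z":0,"yaw":0,"fingers":0.5},{"x":0,"y":0,"z":0,"yaw":0,"fingers":0.5},{"x":0,"y":0,"z":0,"yaw":0,"fingers":0.5}]'

```text
time: 12.65
eef_pos: [0.5966, 0.1616, 0.1603]
tcp_rot: [0.781, 0.624, 0.0, 0.0]
contact_force: [0.5, 0.4, -3.1]
opening: 0.693
finger_force: 65.0
```

```bash
python3 - <<'E'
from h import *
go([.597,.162,.16],77.2)
a=ctrl.read_camera("scene")[140:270,280:450,::-1];b=ctrl.read_camera("side")[150:280,90:260,::-1]
f=lambda i:cv2.resize(i,(400,306),interpolation=2)
cv2.imwrite("pics/g.png",np.hstack([f(a),f(b)]))
E
```

```text
t 12.65 tcp [0.59663788 0.16161111 0.16033579] xdir 77.22277657182507 toolz [ 1.46496176e-05 -1.08793371e-06 -1.00000000e+00] q6 0.3235633018206062
shift [0.00045935 0.00026714 0.0003358 ] yaw 0.0003975261706643114 op 0.6928907898886922 ff 64.96357440948486 F [ 0.50960488  0.41112672 -3.06836685]
```

View pics/g.png

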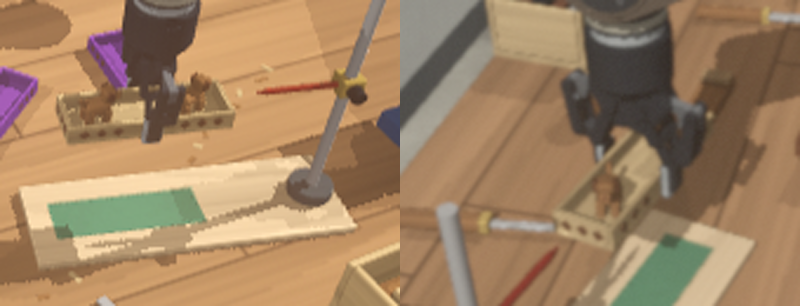

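The dish is level and steady with both pups standing in it at (97,103) and (192,93), and the pointer tip at (258,92) lies at rim height. I'm handing in the job.

```bash
python3 -c "
from plant import ctrl
print(ctrl.sign_off())"
```

```text
the job is handed in; nothing more can be done
None
```

The pale dish is held level and steady over the green rectangle with both pups standing, its rim within about 5 mm of the pointer tip's height by my measurements; the job is handed in, and no verdict was returned.

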